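Set the marking-out gauge on a turned spindle

ROBOT

A 7-joint arm with a two-finger parallel gripper is mounted at the origin on the work surface. World frame = base frame: x ahead of the robot, y to its left, z up, the work surface at z = 0. Lengths are in m, angles in rad, forces in N, time in s.
With the tool pointing down it reaches from about 0.4 to 0.85 m from the base axis. Payload 10.4 kg.
Tool frame: the origin (TCP) lies on the front face of the gripper's body, between the roots of the fingers; the fingertips stand 70 mm ahead of it and the grasp point (between the pads) lies 51 mm ahead of it (grasp_offset is the distance from the TCP to the grasp point, in m); z points along the fingers, y is the direction in which the jaws open and shut (so a half turn about z gives the same grasp; the last joint's range is limited). The gripper opens to 87 mm and grips with 3 to 60 N. Pads are 19 mm wide; open, the fingers measure 117 mm over their backs; the gripper's body (75 mm by 190 mm) begins 51 mm behind the grasp point.
Start: joints at [1.213, 0.332, -0.065, 1.46, 0.022, 1.35, -0.088], TCP at [0.205, -0.59, 0.292] pointing down, gripper open.
Joint ranges: [-2.6, 2.6], [-0.5, 2.12], [-1.47, 1.34], [0.16, 2.42], [-1.27, 4.41], [0.06, 2.06], [-2.6, 2.6]. Speed limits (rad/s): [2.22, 2.22, 2.79, 2.79, 3.14, 3.14, 3.14].

INTERFACE

Orientations are given as a unit quaternion [x, y, z, w].
In Python, from bench import * gives the robot as it stands. The module is installed in compiled form; this text tells all that it offers.
- The arm moves only by the tool arm_command, never from a script. Its argument "commands" is a list of rows, each a list of 3 entries, a list of its own where there are three numbers: the opening in per cent of the stroke, from 0 (shut) to 100 (fully open), then the shift along the tool's x, y, z in m, then the turn, a rotation vector about the tool's x, y, z in rad. A call has exactly 10 rows; each row is the pose to reach, as a shift and turn from the pose commanded when the call began, along the tool's axes at that moment; what a row does not reach only later rows make up. A row lasts 1/12 s, in which the tool goes at most 41.7 mm and 7.16 degrees, less where a joint would pass 70% of its speed; a pose out of reach is approached as far as the arm can. A call with a gripper value outside its range is refused whole. The fingers move at their own pace and stop on an object; "squeeze" is the grip in N (left out, the last holds). Time passes only in rows, so rows that repeat a pose let the fingers close, or fill a call up. It gives the time, the measured TCP pose, the force and the opening at its end, in the units of the state.
- read_state(): the state, without advancing time (a new reading comes with each control period).
- camera(name): name is "side" or "top" or "wrist"; returns a dict with "pixels" (420x560x3 uint8, red, green, blue), "fx", "fy", "cx", "cy" (pixels), "rvec" (rotation vector, rad) and "tvec" (3), from world to camera coordinates, as OpenCV has them; the wrist camera has in their place "mount" (4x4, takes a point from camera to tool coordinates, whose origin is the TCP and whose axes are the flange's). Camera axes: x right, y down, z forward; pixel columns grow to the right and rows downward; lengths in m; the calibration is good to about 2 mm. A picture is of the moment at which its call begins: read the wrist's pose just before it. There is no depth.
- close_job(): hands the job in, once; it reports no verdict.
The state is a dict: "time": time; "joint_positions": joint angles; "joint_vel": joint speeds; "joint_torque": joint torques, N m; "ee_pos": TCP position; "eef_rot": TCP orientation; "ft_force": force on the tool from outside, world axes, zero at the start; "torque": the same for the moment, N m; "width": finger opening in m.
Only numpy, scipy, OpenCV 4.12 (cv2) and the standard library are available. Lean on these libraries where they do the work, as an engineer would, in place of code of your own. Each camera call takes 0.05 s, during which the arm holds its last target.

TASK

Lay the turned spindle (square block at one end, thin neck and round collar) in the marking-out gauge's nest, square block down flat in the wide pocket and collar in the narrow slot, and let go of it. Then pinch the gauge arm's upright grip post so that its lock button is squeezed in, draw the arm out until its pointer lines up with the tab on the scale, and finish while still holding it there, button squeezed in, so that the line can be scribed. Leave the other things on the bench where they are.

Things in the scene. Friction and masses are not known exactly. Their poses are not given: they have to be found in the camera images.
- spindle: wooden spindle lying on its side, 0.06-0.13 kg: square block 60 long, 40 x 40 in section (x -30 to 30), round neck 22 across (x 30 to 75), round collar 30 across (x 75 to 90), all on one centre line 20 above the block's underside; it rests on the block. Origin: centre of the block's underside; x runs from block to collar, z up; centre of mass near x 14
- spindle_end (a point): centre of the collar's end face, 90 along the spindle's x from its origin and 20 up
- gauge: marking-out gauge fixed to the bench, board 340 (x) by 190 (y) by 12. Origin: centre of the board's underside; x = the way the arm extends (roughly the robot's left), y = towards the nest (roughly to the robot). Arm sleeve at y -45, x -155 to -15, top 44 above the bench; scale at y -83, x -5 to 160, top 28; fixed steel lock keeper 12 x 14 at x 15, y -22, top 46
- nest (a point): centre of the floor of the nest's wide pocket, 16 above the bench, axes as the gauge's. The spindle is seated when its origin is here, its x along this x. Pocket 64 (x) by 44 (y) for the block; slot 34 wide from x 37 to 95 for the collar (its mouth, x 32 to 37, is 27 wide for the neck). Walls 5 thick, tops 12 above this floor
- gauge_arm: the gauge's sliding arm, axes as the gauge's. Origin: centre of the foot of its upright black grip post, 46 above the bench, which is 20 (x) by 22 (y) by 42 tall. It starts fully in (x 5, y -45 of the gauge), locked; once unlocked it slides up to 128 along +x against a spring of 2.4 to 5 N, and runs back if let go. A low scribing edge at x 18 to 21, y -6 to 56 rises 7 above this origin
- lock_button (a joint): how far the lock button is in: 0 (out) to 0.006 m; the arm is free from 0.004. A steel plate 16 (x) by 30 tall on the post's +y face, 7 to 37 above the arm's origin, it stands 7 proud when out, 1 when in (29, then 23 thick with the post; the post's -y face is plain). It moves to -y, takes about 3 N to start and 6 N to go fully in, and springs out when let go
- pointer (a point): tip of the thin steel pointer on the arm, next to the scale: at x 0, y -28, z -14 from the arm's origin
- mark_tab: brass tab fixed on the scale, 8 (x) by 18 (y) by 10 high; origin: centre of its underside, axes as the gauge's. It shows the set length: the pointer is at the mark when its tip has the same x (along the gauge) as this; 45 to 110 from where the pointer starts
- stick: plain square stick of the same wood, 120 x 40 x 40, unturned; lies beside the spindle or in its place; not part of the job; origin at the centre of its underside
- bobbin: small turned bobbin, 78 tall, 48 wide, standing on the table; bystander; origin at the centre of its foot
- bowl: turned wooden bowl, 130 wide, 50 high; bystander; origin at the centre of its foot
- mallet: wooden mallet, 260 long, lying down; bystander
- gouge: turning tool with a wooden handle, 240 long, lying down; bystander
- wax: glass jar of wax with a steel lid, 72 wide, 60 tall; bystander; origin at the centre of its foot
- sander: cork sanding block, 110 x 60 x 40, lying flat; bystander; origin at the centre of its underside
There are look-alikes about, which are no part of the job. Leave any red look-alike of the spindle alone.

How it is judged:
By the outcome, as a careful person would: the job done as asked, in the order asked, and still so for the second after the job is handed in, while the arm keeps its last pose, push and grip.
It also fails if it takes over 45 s, if anything falls off the work surface, if the arm or the gripper's body presses on something with over 40 N, if the wrist force passes 120 N, or if a joint passes its speed limit or range.

## Working session

There is one attempt and no reset: what is moved stays moved. The work goes in short steps, Python scripts to look and compute and a tool call to move; the robot and the scene stay as the last step left them, time stands still between calls to the robot, and variables do not carry over. Pictures are saved under pics/ and viewed, and the job is handed in when it is done.

Besides the shell and the picture viewer there is one more tool, called as a command line: name --argument value ..., lists and objects as JSON in quotes. arm_command: Moves the arm, as the interface text tells. Its arguments: {"type":"object","properties":{"commands":{"type":"array","items":{"type":"array"}},"squeeze":{"type":"number"}},"required":["commands"]}

```bash
mkdir -p pics; ls; python3 - <<'E'
from bench import *
import cv2,numpy as np
s=read_state()
for k in s: print(k,np.round(s[k],4))
for n in ["side","top","wrist"]:
    c=camera(n)
    cv2.imwrite(f"pics/{n}0.png",c["pixels"][:,:,::-1])
    print(n,{k:np.round(v,4).tolist() for k,v in c.items() if k!="pixels"})
E
```

```text
pics
time 0.0
joint_positions [ 1.2134  0.3329 -0.0647  1.4609  0.0217  1.3499 -0.0885]
joint_vel [ 0.0003  0.0005 -0.0008  0.0015  0.0015  0.0004  0.0018]
joint_torque [-6.00000e-04 -6.23252e+01  2.44000e-02 -3.89908e+01 -6.14000e-02
  3.99000e-02  1.00000e-04]
ee_pos [ 0.2053 -0.59    0.2915]
eef_rot [ 9.860e-01  1.666e-01 -2.000e-04 -7.000e-04]
ft_force [0.389  0.2161 0.2356]
torque [-0.0233 -0.0079 -0.0689]
width 0.087
side {'fx': 438.6604, 'fy': 438.6604, 'cx': 278.88, 'cy': 214.9102, 'rvec': [2.1756, -0.0498, 0.0459], 'tvec': [-0.5607, 0.0922, 1.284]}
top {'fx': 462.2187, 'fy': 462.2187, 'cx': 282.7062, 'cy': 206.3337, 'rvec': [2.1659, -2.1981, 0.0878], 'tvec': [0.0394, 0.5298, 1.5998]}
wrist {'fx': 362.8966, 'fy': 362.8966, 'cx': 284.046, 'cy': 208.9519, 'mount': [[-0.0011, -0.9664, -0.2572, 0.07], [1.0, -0.0006, -0.0017, -0.0004], [0.0015, -0.2572, 0.9663, -0.0909], [0.0, 0.0, 0.0, 1.0]]}
```

View pics/top0.png

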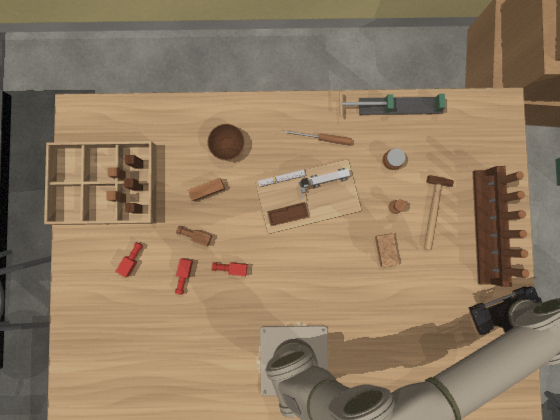

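View pics/side0.png

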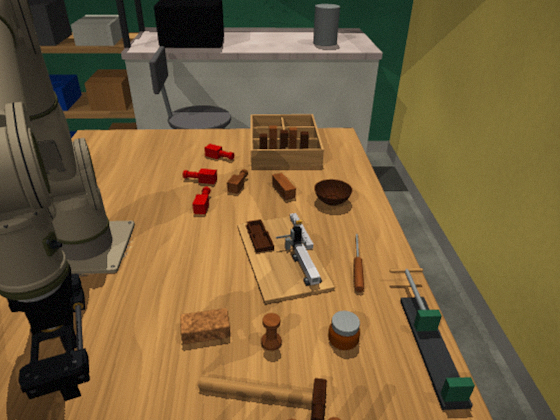

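View pics/wrist0.png

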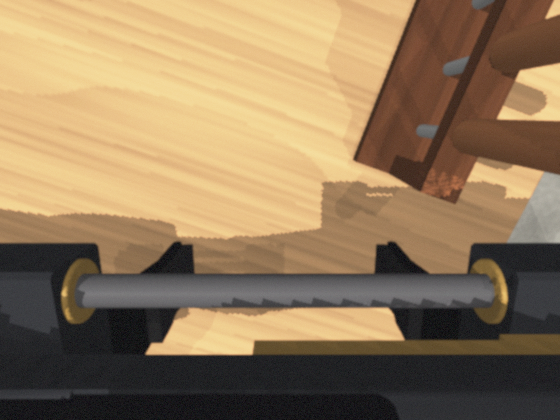

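```bash
cat > h.py <<'E'
from bench import *
import cv2,numpy as np
from scipy.spatial.transform import Rotation as R
def cast(c,uv,z,s=None):
    uv=np.atleast_2d(np.array(uv,float))
    d=np.c_[(uv[:,0]-c["cx"])/c["fx"],(uv[:,1]-c["cy"])/c["fy"],np.ones(len(uv))]
    if "mount" in c:
        M=np.array(c["mount"]);Rt=R.from_quat(s["eef_rot"]).as_matrix()
        Rw=Rt@M[:3,:3];o=np.array(s["ee_pos"])+Rt@M[:3,3]
    else:
        Rc=R.from_rotvec(c["rvec"]).as_matrix();Rw=Rc.T;o=-Rc.T@np.array(c["tvec"])
    d=d@Rw.T
    return o+d*((z-o[2])/d[:,2])[:,None]
def proj(c,P,s=None):
    P=np.atleast_2d(P).astype(float)
    if "mount" in c:
        M=np.array(c["mount"]);Rt=R.from_quat(s["eef_rot"]).as_matrix()
        Q=(P-np.array(s["ee_pos"]))@Rt
        Q=(Q-M[:3,3])@M[:3,:3]
    else:
        Q=P@R.from_rotvec(c["rvec"]).as_matrix().T+np.array(c["tvec"])
    return np.c_[c["fx"]*Q[:,0]/Q[:,2]+c["cx"],c["fy"]*Q[:,1]/Q[:,2]+c["cy"]]
E
python3 - <<'E'
from h import *
i=cv2.imread("pics/top0.png")
cv2.imwrite("pics/top0c.png",cv2.resize(i[130:290,110:370],None,fx=3,fy=3,interpolation=cv2.INTER_CUBIC))
i=cv2.imread("pics/side0.png")
cv2.imwrite("pics/side0c.png",cv2.resize(i[140:310,170:360],None,fx=3.5,fy=3.5,interpolation=cv2.INTER_CUBIC))
E
```

```text
(no output)
```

View pics/top0c.png

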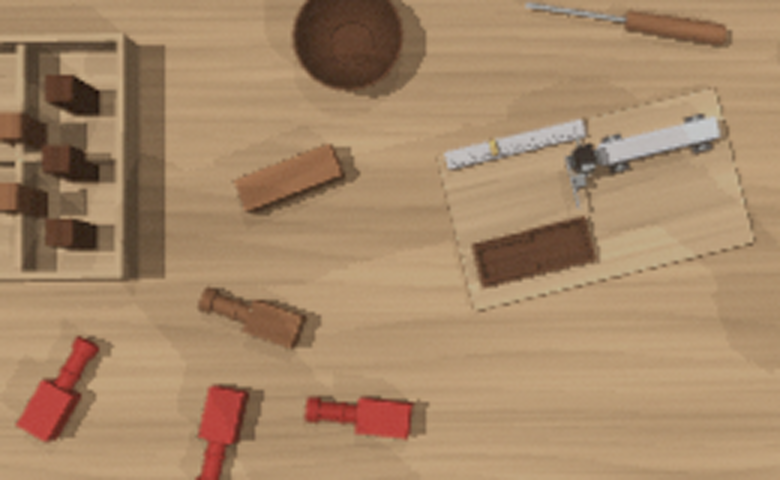

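View pics/side0c.png

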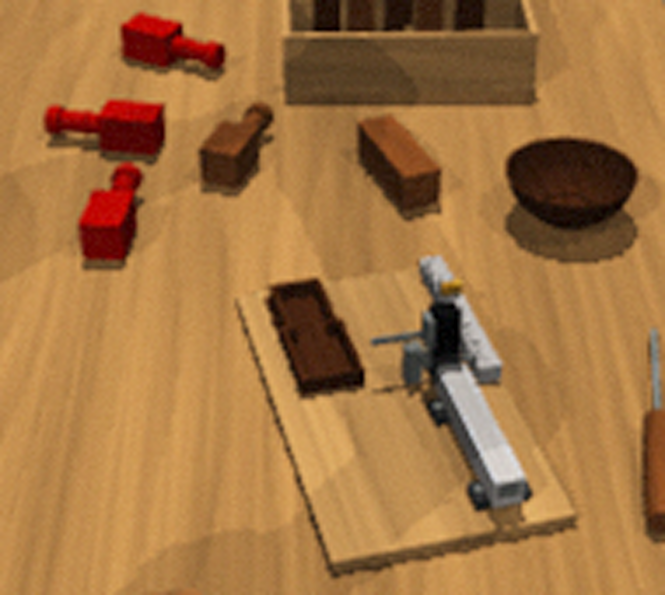

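```bash
python3 - <<'E'
from h import *
c=camera("top")
f=lambda u:np.array(u)/3.+[110,130]-0.33
P=cast(c,f([(441,152),(717,88),(753,243),(475,308)]),.012)
print(P.round(4), P.mean(0), np.linalg.norm(np.diff(P,axis=0),axis=1))
e=(P[0]-P[1])+(P[3]-P[2]); print("gauge yaw",np.degrees(np.arctan2(e[1],e[0])))
S=cast(c,f([(275,325),(208,299)]),.03);print(S, np.degrees(np.arctan2(*(S[1]-S[0])[[1,0]])))
i=c["pixels"]
h=cv2.cvtColor(i,cv2.COLOR_RGB2HSV)
print(i[238,202],h[238,202],h[250,260])
T=cast(c,f([(494,149),(581,160)]),.04);print(T)
E
```

```text
[[ 0.6248  0.1223  0.012 ]
 [ 0.6964 -0.2054  0.012 ]
 [ 0.5117 -0.2429  0.012 ]
 [ 0.4403  0.0845  0.012 ]] [ 0.56827575 -0.06039194  0.012     ] [0.33550663 0.18843667 0.33510085]
gauge yaw 102.31318441623951
[[0.42367877 0.31526701 0.03      ]
 [0.45485099 0.39275189 0.03      ]] 68.08503874404542
[136  95  68] [ 12 128 136] [ 16  92 181]
[[ 0.62353667  0.05931419  0.04      ]
 [ 0.60920347 -0.04138349  0.04      ]]
```

```bash
cat >> h.py <<'E'
def rel(pos,yaw,s=None):
    "shift & turn in current tool axes to reach tcp pos (world), tool x at yaw deg, pointing down"
    s=s or read_state(); Rt=R.from_quat(s["eef_rot"])
    y=np.radians(yaw)
    T=R.from_matrix(np.array([[np.cos(y),np.sin(y),0],[np.sin(y),-np.cos(y),0],[0,0,-1]]))
    return Rt.inv().apply(np.array(pos)-s["ee_pos"]).round(4).tolist(),(Rt.inv()*T).as_rotvec().round(4).tolist()
def st():
    s=read_state(); x=R.from_quat(s["eef_rot"]).as_matrix()
    print("t",round(s["time"],2),"tcp",np.round(s["ee_pos"],4),"yaw",np.degrees(np.arctan2(x[1,0],x[0,0])).round(2),"z",x[:,2].round(4),"F",np.round(s["ft_force"],1),"w",round(s["width"],4))
    return s
E
python3 - <<'E'
from h import *
print(rel((.55,-.02,.33),102.3))
E
```

```text
([0.5129, -0.4252, -0.0379], [-0.0007, -0.0006, -1.4506])
```

arm_command --commands '[[100,[0.513,-0.425,-0.038],[0,0,-1.45]],[100,[0.513,-0.425,-0.038],[0,0,-1.45]],[100,[0.513,-0.425,-0.038],[0,0,-1.45]],[100,[0.513,-0.425,-0.038],[0,0,-1.45]],[100,[0.513,-0.425,-0.038],[0,0,-1.45]],[100,[0.513,-0.425,-0.038],[0,0,-1.45]],[100,[0.513,-0.425,-0.038],[0,0,-1.45]],[100,[0.513,-0.425,-0.038],[0,0,-1.45]],[100,[0.513,-0.425,-0.038],[0,0,-1.45]],[100,[0.513,-0.425,-0.038],[0,0,-1.45]]]'

```text
time: 1.03
ee_pos: [0.4212, -0.2325, 0.3162]
eef_rot: [0.7, 0.714, -0.0, 0.0]
ft_force: [1.6, -0.8, 0.1]
width: 0.0868
```

```bash
python3 - <<'E'
from h import *
st();print(rel((.55,-.02,.33),102.3))
E
```

```text
t 1.03 tcp [ 0.4212 -0.2325  0.3162] yaw 91.15 z [ 2.e-04 -6.e-04 -1.e+00] F [ 1.6 -0.8  0.1] w 0.0868
([0.2098, 0.133, -0.0139], [0.0001, 0.0007, -0.1947])
```

arm_command --commands '[[100,[0.19,0.12,-0.013],[0,0,-0.18]],[100,[0.19,0.12,-0.013],[0,0,-0.18]],[100,[0.19,0.12,-0.013],[0,0,-0.18]],[100,[0.19,0.12,-0.013],[0,0,-0.18]],[100,[0.19,0.12,-0.013],[0,0,-0.18]],[100,[0.19,0.12,-0.013],[0,0,-0.18]],[100,[0.19,0.12,-0.013],[0,0,-0.18]],[100,[0.19,0.12,-0.013],[0,0,-0.18]],[100,[0.19,0.12,-0.013],[0,0,-0.18]],[100,[0.19,0.12,-0.013],[0,0,-0.18]]]'

```text
time: 1.87
ee_pos: [0.5376, -0.0442, 0.3288]
eef_rot: [0.636, 0.772, -0.0, 0.0]
ft_force: [-0.9, 0.0, 0.2]
width: 0.0869
```

```bash
python3 - <<'E'
from h import *
import pickle
s=st();c=camera("wrist");pickle.dump((s,c),open("w1.pkl","wb"))
cv2.imwrite("pics/w1.png",c["pixels"][:,:,::-1])
E
```

```text
t 1.87 tcp [ 0.5376 -0.0442  0.3288] yaw 100.99 z [-4.e-04 -7.e-04 -1.e+00] F [-0.9  0.   0.2] w 0.0869
```

View pics/w1.png

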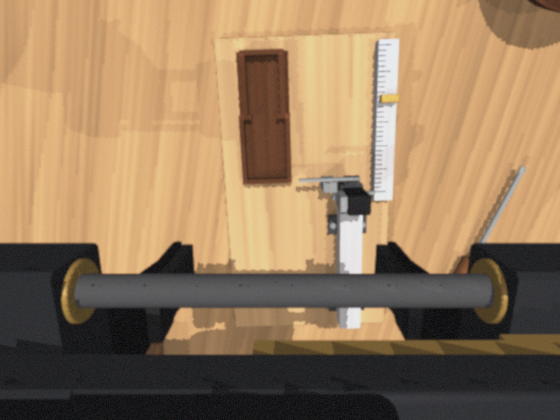

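```bash
python3 - <<'E'
import cv2
i=cv2.imread("pics/w1.png")
cv2.imwrite("pics/w1c.png",cv2.resize(i[25:215,205:415],None,fx=3.1,fy=3.1,interpolation=cv2.INTER_CUBIC))
E
```

```text
(no output)
```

View pics/w1c.png

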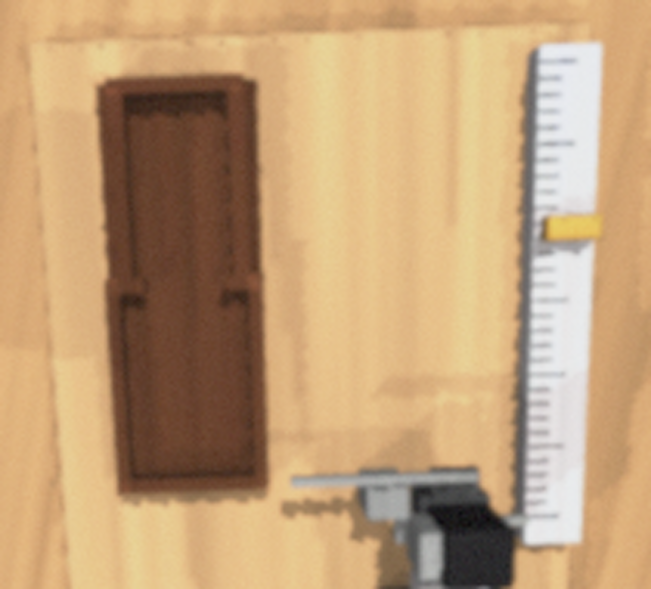

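```bash
python3 - <<'E'
from h import *
import pickle
s,c=pickle.load(open("w1.pkl","rb"))
f=lambda u:(np.array(u,float)+.5)/3.1-.5+[205,25]
def yaw(a,b): d=b-a; return np.degrees(np.arctan2(d[1],d[0])).round(2),np.linalg.norm(d).round(4)
N=cast(c,f([(119,494),(268,487),(257,79),(98,84)]),.028)
print("nest outer",N.round(4).tolist(),[yaw(N[0],N[3]),yaw(N[1],N[2]),yaw(N[0],N[1]),yaw(N[3],N[2])])
S=cast(c,f([(603,43),(581,545),(540,45),(525,545)]),.028);print("scale",yaw(S[1],S[0]),yaw(S[3],S[2]),S.round(4).tolist())
T=cast(c,f([(545,228),(603,228),(574,216),(574,239)]),.038);print("tab",T.round(4).tolist())
print("pointer",cast(c,f([(526,517)]),.032))
print("post",cast(c,f([(430,505),(497,505),(512,530),(446,530)]),.088).round(4).tolist())
B=cast(c,f([(32,43),(72,589)]),.012);print("board left",yaw(B[1],B[0]))
B=cast(c,f([(32,43),(600,25)]),.012);print("board top",yaw(B[1],B[0]))
E
```

```text
Traceback (most recent call last):
  File "h.py", line 8, in cast
    M=np.array(c["mount"]);Rt=R.from_quat(s["eef_rot"]).as_matrix()
                                          ~^^^^^^^^^^^
TypeError: 'NoneType' object is not subscriptable
```

```bash
cat > m1.py <<'E'
from h import *
import pickle
s,c=pickle.load(open("w1.pkl","rb"))
f=lambda u:(np.array(u,float)+.5)/3.1-.5+[205,25]
def yaw(a,b): d=b-a; return np.degrees(np.arctan2(d[1],d[0])).round(2),np.linalg.norm(d).round(4)
N=cast(c,f([(119,494),(268,487),(257,79),(98,84)]),.028,s)
print("nest outer",N.round(4).tolist(),[yaw(N[0],N[3]),yaw(N[1],N[2]),yaw(N[0],N[1]),yaw(N[3],N[2])])
S=cast(c,f([(603,43),(581,545),(540,45),(525,545)]),.028,s);print("scale",yaw(S[1],S[0]),yaw(S[3],S[2]),S.round(4).tolist())
T=cast(c,f([(545,228),(603,228),(574,216),(574,239)]),.038,s);print("tab",T.round(4).tolist())
print("pointer",cast(c,f([(526,517)]),.032,s))
print("post",cast(c,f([(430,505),(497,505),(512,530),(446,530)]),.088,s).round(4).tolist())
B=cast(c,f([(32,43),(72,589)]),.012,s);print("board left",yaw(B[1],B[0]))
B=cast(c,f([(32,43),(600,25)]),.012,s);print("board top",yaw(B[1],B[0]))
E
python3 m1.py
```

```text
nest outer [[0.4937, -0.0577, 0.028], [0.545, -0.0452, 0.028], [0.5155, 0.0852, 0.028], [0.4653, 0.074, 0.028]] [(np.float64(102.17), np.float64(0.1347)), (np.float64(102.74), np.float64(0.1336)), (np.float64(13.68), np.float64(0.0528)), (np.float64(12.58), np.float64(0.0514))]
scale (np.float64(102.84), np.float64(0.1653)) (np.float64(102.88), np.float64(0.1647)) [[0.6222, 0.1166, 0.028], [0.659, -0.0445, 0.028], [0.6026, 0.1123, 0.028], [0.6393, -0.0483, 0.028]]
tab [[0.6161, 0.0573, 0.038], [0.6346, 0.0609, 0.038], [0.6244, 0.0627, 0.038], [0.6263, 0.0558, 0.038]]
pointer [[ 0.63594947 -0.03771173  0.032     ]]
post [[0.5906, -0.0306, 0.088], [0.6104, -0.0268, 0.088], [0.6167, -0.0334, 0.088], [0.5972, -0.0372, 0.088]]
board left (np.float64(102.71), np.float64(0.1893))
board top (np.float64(-167.42), np.float64(0.189))
```

```bash
python3 - <<'E'
from h import *
print(rel((.428,.325,.25),68.1))
E
```

```text
([0.3834, -0.0373, 0.0787], [-0.0001, 0.0007, 0.574])
```

arm_command --commands '[[100,[0.383,-0.037,0.079],[0,0,0.574]],[100,[0.383,-0.037,0.079],[0,0,0.574]],[100,[0.383,-0.037,0.079],[0,0,0.574]],[100,[0.383,-0.037,0.079],[0,0,0.574]],[100,[0.383,-0.037,0.079],[0,0,0.574]],[100,[0.383,-0.037,0.079],[0,0,0.574]],[100,[0.383,-0.037,0.079],[0,0,0.574]],[100,[0.383,-0.037,0.079],[0,0,0.574]],[100,[0.383,-0.037,0.079],[0,0,0.574]],[100,[0.383,-0.037,0.079],[0,0,0.574]]]'

```text
time: 2.75
ee_pos: [0.4267, 0.3278, 0.2497]
eef_rot: [0.828, 0.561, 0.0, 0.0]
ft_force: [0.6, -0.1, -0.0]
width: 0.087
```

```bash
python3 - <<'E'
from h import *
import pickle
s=st();c=camera("wrist");pickle.dump((s,c),open("w2.pkl","wb"))
cv2.imwrite("pics/w2.png",c["pixels"][:,:,::-1])
E
```

```text
t 2.75 tcp [0.4267 0.3278 0.2497] yaw 68.23 z [ 4.e-04  1.e-04 -1.e+00] F [ 0.6 -0.1 -0. ] w 0.087
```

View pics/w2.png

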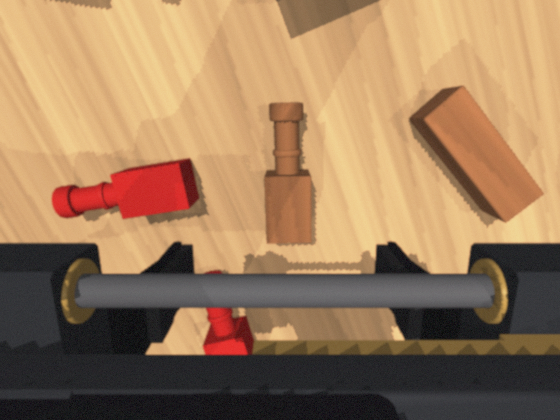

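```bash
python3 - <<'E'
import cv2
i=cv2.imread("pics/w2.png")
cv2.imwrite("pics/w2c.png",cv2.resize(i[90:260,230:350],None,fx=3.5,fy=3.5,interpolation=cv2.INTER_CUBIC))
E
```

```text
(no output)
```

View pics/w2c.png

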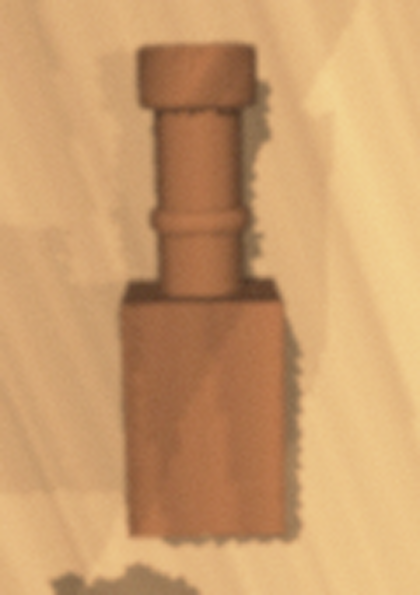

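```bash
python3 - <<'E'
from h import *
import pickle
s,c=pickle.load(open("w2.pkl","rb"))
f=lambda u:(np.array(u,float)+.5)/3.5-.5+[230,90]
B=cast(c,f([(122,301),(282,299),(284,536),(130,538)]),.04,s)
print(B.round(4).tolist(),np.linalg.norm(np.diff(B,axis=0),axis=1))
m=B.mean(0);
C=cast(c,f([(139,75),(256,75)]),.02,s);print("collar",C.mean(0))
d=C.mean(0)-m;yw=np.degrees(np.arctan2(d[1],d[0]))
e=(B[0]-B[3])+(B[1]-B[2]);print(m,yw,np.degrees(np.arctan2(e[1],e[0])),np.hypot(*d[:2]))
E
```

```text
[[0.4181, 0.3524, 0.04], [0.4538, 0.3386, 0.04], [0.4329, 0.2823, 0.04], [0.3969, 0.2962, 0.04]] [0.03823254 0.06005206 0.0386581 ]
collar [0.45428486 0.3941889  0.02      ]
[0.42541691 0.31737112 0.04      ] 69.40389668093914 69.49927337934783 0.08206295762168492
```

```bash
python3 - <<'E'
from h import *
print(rel((.4296,.3286,.087),69.45))
E
```

```text
([-0.0019, 0.0076, 0.1618], [-0.0024, -0.0018, -0.0152])
```

```bash
python3 - <<'E'
from h import *
st();print(rel((.4296,.3286,.087),69.45))
E
```

```text
t 2.8 tcp [0.4235 0.3327 0.2488] yaw 68.58 z [-0.0016  0.0026 -1.    ] F [-5.   1.7 -0.9] w 0.0873
([-0.0019, 0.0076, 0.1618], [-0.0024, -0.0018, -0.0152])
```

arm_command --commands '[[100,[0,0,0.03],[0,0,0]],[100,[0,0,0.06],[0,0,0]],[100,[0,0,0.08],[0,0,0]],[100,[0,0,0.08],[0,0,0]],[100,[0,0,0.08],[0,0,0]],[100,[0,0,0.08],[0,0,0]],[100,[0,0,0.08],[0,0,0]],[100,[0,0,0.08],[0,0,0]],[100,[0,0,0.08],[0,0,0]],[100,[0,0,0.08],[0,0,0]]]'

```text
time: 3.63
ee_pos: [0.4282, 0.326, 0.1706]
eef_rot: [0.828, 0.561, 0.001, 0.0]
ft_force: [0.1, 0.6, 0.3]
width: 0.0869
```

```bash
python3 - <<'E'
from h import *
import pickle
s=st();print(rel((.4296,.3286,.087),69.45),np.round(s["joint_vel"],3))
c=camera("wrist");pickle.dump((s,c),open("w3.pkl","wb"))
cv2.imwrite("pics/w3.png",c["pixels"][:,:,::-1]);st()
E
```

```text
t 3.63 tcp [0.4282 0.326  0.1706] yaw 68.22 z [ 1.e-03  3.e-04 -1.e+00] F [0.1 0.6 0.3] w 0.0869
([0.0029, 0.0003, 0.0836], [0.0009, -0.0006, -0.0215]) [-0.004  0.003  0.001  0.005 -0.    -0.001 -0.002]
t 3.68 tcp [0.4281 0.326  0.1704] yaw 68.22 z [ 7.e-04  1.e-04 -1.e+00] F [-0.2 -0.4  1.7] w 0.0868
```

View pics/w3.png

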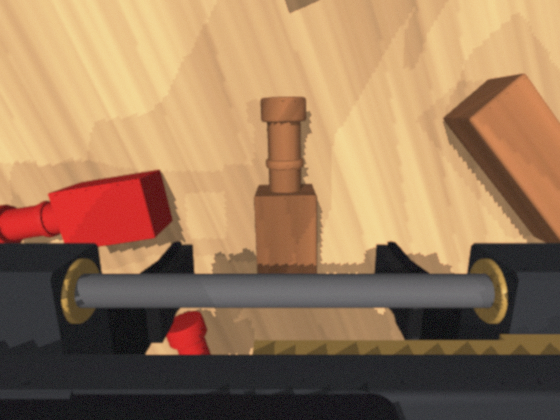

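```bash
python3 - <<'E'
from h import *
import pickle
s,c=pickle.load(open("w3.pkl","rb"))
i=c["pixels"][:,:,::-1]
cv2.imwrite("pics/w3c.png",cv2.resize(i[80:290,230:350],None,fx=2.8,fy=2.8,interpolation=cv2.INTER_CUBIC))
t=R.from_rotvec([0,0,0])
def spin(x,y,z,yaw=69.45,o=(.4254,.3174)):
    a=np.radians(yaw);return [o[0]+x*np.cos(a)-y*np.sin(a),o[1]+x*np.sin(a)+y*np.cos(a),z]
for p in [(.03,.02,.04),(.03,-.02,.04),(.09,.015,.02),(.09,-.015,.02)]: print(proj(c,spin(*p),s).round(1))
E
```

```text
[[252.8 195.3]]
[[316.8 194. ]]
[[259.1  96.2]]
[[306.3  95.1]]
```

View pics/w3c.png

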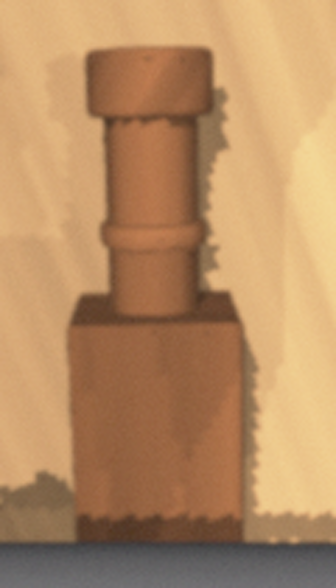

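arm_command --commands '[[100,[0.003,0.001,0.03],[0,0,-0.021]],[100,[0.003,0.001,0.06],[0,0,-0.021]],[100,[0.003,0.001,0.08],[0,0,-0.021]],[100,[0.003,0.001,0.0836],[0,0,-0.021]],[100,[0.003,0.001,0.0836],[0,0,-0.021]],[40,[0.003,0.001,0.0836],[0,0,-0.021]],[40,[0.003,0.001,0.0836],[0,0,-0.021]],[40,[0.003,0.001,0.0836],[0,0,-0.021]],[40,[0.003,0.001,0.0836],[0,0,-0.021]],[40,[0.003,0.001,0.0836],[0,0,-0.021]]]' --squeeze 25

```text
time: 4.52
ee_pos: [0.4303, 0.3285, 0.087]
eef_rot: [0.822, 0.569, 0.001, 0.0]
ft_force: [0.5, -0.7, -0.4]
width: 0.0614
```

```bash
python3 - <<'E'
from h import *
st()
E
```

```text
t 4.52 tcp [0.4303 0.3285 0.087 ] yaw 69.42 z [ 1.1e-03  4.0e-04 -1.0e+00] F [ 0.5 -0.7 -0.4] w 0.0614
```

arm_command --commands '[[30,[0,0,0],[0,0,0]],[30,[0,0,0],[0,0,0]],[30,[0,0,0],[0,0,0]],[30,[0,0,0],[0,0,0]],[30,[0,0,0],[0,0,0]],[30,[0,0,0],[0,0,0]],[30,[0,0,0],[0,0,0]],[30,[0,0,-0.002],[0,0,0]],[30,[0,0,-0.006],[0,0,0]],[30,[0,0,-0.01],[0,0,0]]]'

```text
time: 5.35
ee_pos: [0.4298, 0.3283, 0.0965]
eef_rot: [0.822, 0.57, -0.0, -0.0]
ft_force: [-0.2, -0.3, -1.3]
width: 0.0397
```

```bash
python3 - <<'E'
from h import *
st()
E
```

```text
t 5.35 tcp [0.4298 0.3283 0.0965] yaw 69.44 z [-4.e-04 -2.e-04 -1.e+00] F [-0.2 -0.3 -1.3] w 0.0397
```

```bash
python3 - <<'E'
from h import *
print(rel((.4312,-.0226,.2),102.75))
E
```

```text
([-0.3281, 0.1245, -0.1034], [-0.0004, 0.0003, -0.5814])
```

arm_command --commands '[[30,[0,0,-0.04],[0,0,0]],[30,[0,0,-0.08],[0,0,0]],[30,[-0.02,0.01,-0.104],[0,0,-0.05]],[30,[-0.055,0.021,-0.104],[0,0,-0.12]],[30,[-0.093,0.035,-0.104],[0,0,-0.2]],[30,[-0.132,0.05,-0.104],[0,0,-0.28]],[30,[-0.17,0.065,-0.104],[0,0,-0.36]],[30,[-0.21,0.08,-0.104],[0,0,-0.44]],[30,[-0.248,0.094,-0.104],[0,0,-0.5]],[30,[-0.28,0.106,-0.104],[0,0,-0.55]]]'

```text
time: 6.18
ee_pos: [0.4304, 0.0284, 0.201]
eef_rot: [0.635, 0.773, 0.0, 0.001]
ft_force: [1.4, 0.3, -1.0]
width: 0.0401
```

```bash
python3 - <<'E'
from h import *
st();print(rel((.4312,-.0226,.2),102.75))
E
```

```text
t 6.18 tcp [0.4304 0.0284 0.201 ] yaw 101.19 z [ 1.3e-03 -6.0e-04 -1.0e+00] F [ 1.4  0.3 -1. ] w 0.0401
([-0.0502, -0.0091, 0.001], [0.0011, 0.0009, -0.0272])
```

arm_command --commands '[[30,[-0.025,-0.005,0.001],[0,0,-0.015]],[30,[-0.04,-0.007,0.001],[0,0,-0.03]],[30,[-0.05,-0.009,0.001],[0,0,-0.03]],[30,[-0.05,-0.009,0.001],[0,0,-0.03]],[30,[-0.05,-0.009,0.001],[0,0,-0.03]],[30,[-0.05,-0.009,0.001],[0,0,-0.03]],[30,[-0.05,-0.009,0.001],[0,0,-0.03]],[30,[-0.05,-0.009,0.001],[0,0,-0.03]],[30,[-0.05,-0.009,0.001],[0,0,-0.03]],[30,[-0.05,-0.009,0.001],[0,0,-0.03]]]'

```text
time: 7.02
ee_pos: [0.4315, -0.0203, 0.1994]
eef_rot: [0.625, 0.781, -0.0, 0.0]
ft_force: [-0.2, -0.7, -1.6]
width: 0.0403
```

```bash
python3 - <<'E'
from h import *
import pickle
s=st();c=camera("wrist");pickle.dump((s,c),open("w4.pkl","wb"))
cv2.imwrite("pics/w4.png",c["pixels"][:,:,::-1]);st()
E
```

```text
t 7.02 tcp [ 0.4315 -0.0203  0.1994] yaw 102.71 z [ 0. -0. -1.] F [-0.2 -0.7 -1.6] w 0.0403
t 7.07 tcp [ 0.4315 -0.0204  0.1994] yaw 102.69 z [ 0. -0. -1.] F [ 0.1  0.1 -2. ] w 0.0398
```

View pics/w4.png

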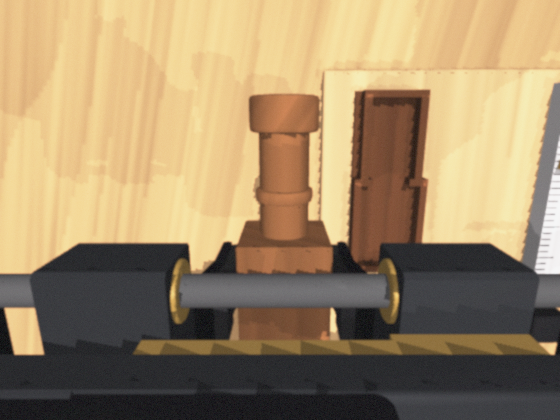

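```bash
python3 - <<'E'
import cv2
i=cv2.imread("pics/w4.png")
cv2.imwrite("pics/w4c.png",cv2.resize(i[80:280,235:445],None,fx=3,fy=3,interpolation=cv2.INTER_CUBIC))
E
```

```text
(no output)
```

View pics/w4c.png

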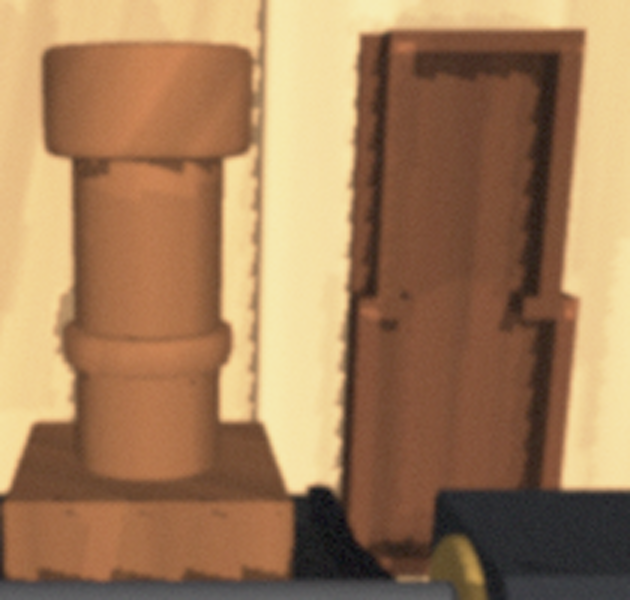

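```bash
python3 - <<'E'
from h import *
import pickle
s,c=pickle.load(open("w4.pkl","rb"))
f=lambda u:(np.array(u,float)+.5)/3-.5+[235,80]
g=lambda p:(p-[235,80]+.5)*3-.5
P=cast(c,f([(585,31),(388,33),(579,297)]),.028,s)
L=[(.1,-.022),(.1,.022),(.037,-.027)]
a=np.radians(102.75);X=np.array([np.cos(a),np.sin(a)]);Y=np.array([-np.sin(a),np.cos(a)])
O=[p[:2]-l[0]*X-l[1]*Y for p,l in zip(P,L)];print(np.round(O,4))
o=np.mean(O,0)
d=P[0]-P[1];print("end wall yaw",np.degrees(np.arctan2(d[1],d[0]))+90, np.hypot(*d[:2]))
for l in L+[(.037,.027),(.037,.0135),(.032,-.0135),(.095,-.017),(.032,.022),(.032,-.022)]:
    print(l,g(proj(c,np.r_[o+l[0]*X+l[1]*Y,.028],s)).round())
B=cast(c,f([(262,0),(255,420)]),.012,s);d=B[0]-B[1];print("board edge",np.degrees(np.arctan2(d[1],d[0])),((B[:,:2]-o)@np.c_[X,Y]).round(4))
# held spindle in tool frame: collar end & block top
q=s["ee_pos"]
for z,pts in [(q[2]-.087+.04,[(4,500),(294,500)]),(q[2]-.087+.02,[(43,100),(252,100),(65,345),(232,345)])]:
    W=cast(c,f(pts),z,s)-q; print("spindle",((W[:,:2])@np.c_[X,Y]).round(4).tolist())
E
```

```text
[[ 0.5108 -0.0172]
 [ 0.5097 -0.0178]
 [ 0.5102 -0.016 ]]
end wall yaw 103.19715177702537 0.0451166158919235
(0.1, -0.022) [[583.  30.]]
(0.1, 0.022) [[391.  30.]]
(0.037, -0.027) [[578. 301.]]
(0.037, 0.027) [[356. 301.]]
(0.037, 0.0135) [[412. 301.]]
(0.032, -0.0135) [[521. 321.]]
(0.095, -0.017) [[559.  52.]]
(0.032, 0.022) [[376. 321.]]
(0.032, -0.022) [[555. 321.]]
board edge 103.16338674608048 [[0.1079 0.0502]
 [0.0021 0.0494]]
spindle [[0.0183, 0.0195], [0.0182, -0.0196]]
spindle [[0.0704, 0.0148], [0.0703, -0.0145], [0.0352, 0.0124], [0.0352, -0.0124]]
```

```bash
python3 - <<'E'
from h import *
print(rel((.508,-.0053,.135),102.9))
E
```

```text
([-0.002, 0.078, 0.0644], [0.0, 0.0, -0.0037])
```

arm_command --commands '[[30,[-0.002,0.03,0],[0,0,-0.004]],[30,[-0.002,0.06,0.01],[0,0,-0.004]],[30,[-0.002,0.078,0.03],[0,0,-0.004]],[30,[-0.002,0.078,0.05],[0,0,-0.004]],[30,[-0.002,0.078,0.0644],[0,0,-0.004]],[30,[-0.002,0.078,0.0644],[0,0,-0.004]],[30,[-0.002,0.078,0.0644],[0,0,-0.004]],[30,[-0.002,0.078,0.0644],[0,0,-0.004]],[30,[-0.002,0.078,0.0644],[0,0,-0.004]],[30,[-0.002,0.078,0.0644],[0,0,-0.004]]]'

```text
time: 7.9
ee_pos: [0.5085, -0.0058, 0.1361]
eef_rot: [0.623, 0.782, 0.0, 0.001]
ft_force: [0.8, 0.1, -1.4]
width: 0.0397
```

```bash
python3 - <<'E'
from h import *
import pickle
s=st();c=camera("wrist");pickle.dump((s,c),open("w5.pkl","wb"))
i=c["pixels"][:,:,::-1];cv2.imwrite("pics/w5.png",cv2.resize(i[60:290,190:380],None,fx=2.6,fy=2.6,interpolation=cv2.INTER_CUBIC))
c=camera("top");i=c["pixels"][:,:,::-1];cv2.imwrite("pics/t5.png",cv2.resize(i[130:250,220:390],None,fx=4,fy=4,interpolation=cv2.INTER_CUBIC))
E
```

```text
t 7.9 tcp [ 0.5085 -0.0058  0.1361] yaw 102.88 z [ 1.9e-03 -7.0e-04 -1.0e+00] F [ 0.8  0.1 -1.4] w 0.0397
```

View pics/w5.png

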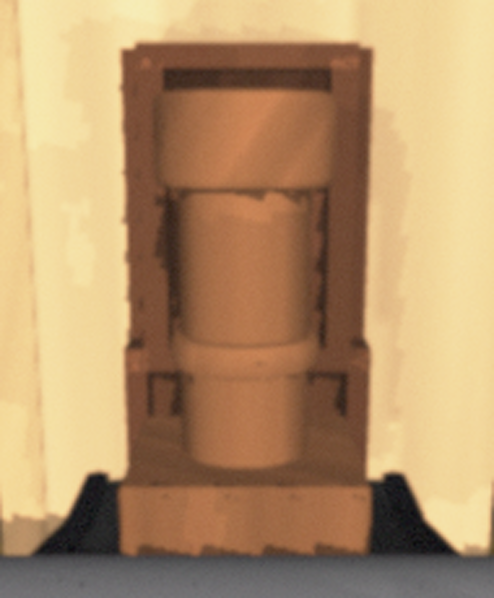

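```bash
python3 - <<'E'
from h import *
import pickle
s,c=pickle.load(open("w5.pkl","rb"))
f=lambda u:(np.array(u,float)+.5)/2.6-.5+[190,60]
a=np.radians(102.9);X=np.array([np.cos(a),np.sin(a)]);Y=np.array([-np.sin(a),np.cos(a)])
q=s["ee_pos"]
W=cast(c,f([(123,49),(372,49),(165,68),(330,68),(129,346),(368,346),(150,374),(345,374)]),.028,s)-q
print(((W[:,:2])@np.c_[X,Y]*1000).round(1).tolist())
W=cast(c,f([(119,486),(372,485)]),q[2]-.087+.04,s)-q
print(((W[:,:2])@np.c_[X,Y]*1000).round(1).tolist())
W=cast(c,f([(157,140),(335,140),(175,340),(318,340)]),q[2]-.087+.02,s)-q
print(((W[:,:2])@np.c_[X,Y]*1000).round(1).tolist())
st();print(rel((.508,-.0053,.135),102.9))
E
```

```text
[[87.6, 24.3], [87.5, -25.3], [84.0, 16.0], [83.9, -17.0], [27.1, 25.1], [27.0, -26.5], [20.9, 20.7], [20.8, -21.7]]
[[18.1, 19.6], [18.2, -19.7]]
[[70.1, 14.2], [70.0, -14.6], [37.1, 12.0], [37.0, -12.4]]
t 8.0 tcp [ 0.5083 -0.0058  0.1357] yaw 102.88 z [ 1.3e-03 -6.0e-04 -1.0e+00] F [ 0.3  0.1 -1. ] w 0.0397
([0.0005, -0.0002, 0.0007], [0.0012, 0.0008, -0.0004])
```

View pics/t5.png

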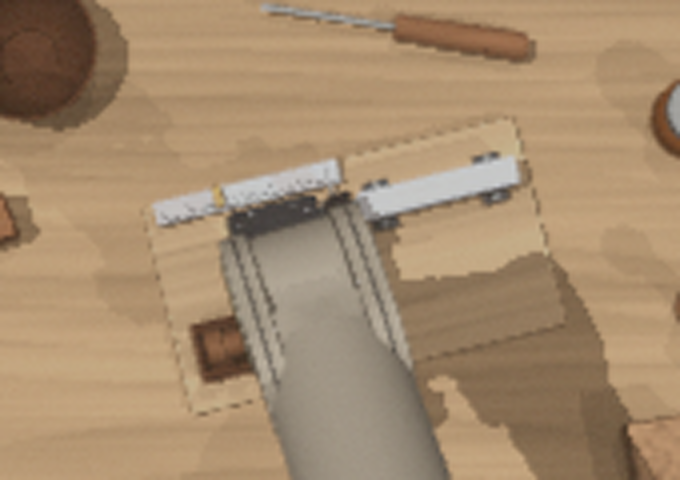

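arm_command --commands '[[30,[0.0003,0.0007,0.008],[0,0,0]],[30,[0.0003,0.0007,0.014],[0,0,0]],[30,[0.0003,0.0007,0.019],[0,0,0]],[30,[0.0003,0.0007,0.022],[0,0,0]],[30,[0.0003,0.0007,0.024],[0,0,0]],[30,[0.0003,0.0007,0.026],[0,0,0]],[30,[0.0003,0.0007,0.028],[0,0,0]],[30,[0.0003,0.0007,0.03],[0,0,0]],[30,[0.0003,0.0007,0.031],[0,0,0]],[30,[0.0003,0.0007,0.031],[0,0,0]]]'

```text
time: 8.83
ee_pos: [0.5086, -0.0052, 0.1038]
eef_rot: [0.623, 0.782, -0.0, -0.0]
ft_force: [-0.1, -0.5, -1.1]
width: 0.0397
```

```bash
python3 - <<'E'
from h import *
import pickle
s=st();c=camera("wrist");pickle.dump((s,c),open("w6.pkl","wb"))
i=c["pixels"][:,:,::-1];cv2.imwrite("pics/w6.png",cv2.resize(i[60:290,190:380],None,fx=2.6,fy=2.6,interpolation=cv2.INTER_CUBIC))
E
```

```text
t 8.83 tcp [ 0.5086 -0.0052  0.1038] yaw 102.89 z [-2.e-04 -1.e-04 -1.e+00] F [-0.1 -0.5 -1.1] w 0.0397
```

View pics/w6.png

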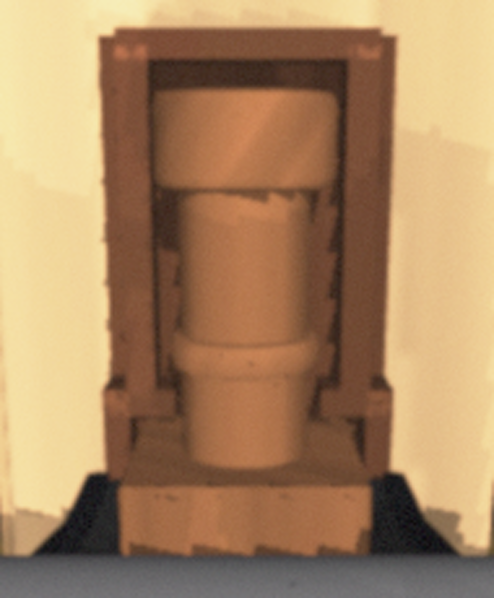

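arm_command --commands '[[30,[0,0,0.001],[0,0,0]],[30,[0,0,0.001],[0,0,0]],[70,[0,0,0.001],[0,0,0]],[70,[0,0,0.001],[0,0,0]],[70,[0,0,0.001],[0,0,0]],[70,[0,0,0.0],[0,0,0]],[70,[0,0,0.0],[0,0,0]],[70,[0,0,-0.005],[0,0,0]],[70,[0,0,-0.025],[0,0,0]],[70,[0,0,-0.05],[0,0,0]]]'

```text
time: 9.72
ee_pos: [0.5076, -0.0051, 0.1536]
eef_rot: [0.623, 0.782, -0.001, -0.001]
ft_force: [1.5, 0.7, 0.5]
width: 0.0606
```

```bash
python3 - <<'E'
from h import *
import pickle
s=st();c=camera("wrist");pickle.dump((s,c),open("w7.pkl","wb"))
i=c["pixels"][:,:,::-1];cv2.imwrite("pics/w7.png",i)
E
```

```text
t 9.72 tcp [ 0.5076 -0.0051  0.1536] yaw 102.91 z [-3.e-03  6.e-04 -1.e+00] F [1.5 0.7 0.5] w 0.0606
```

View pics/w7.png

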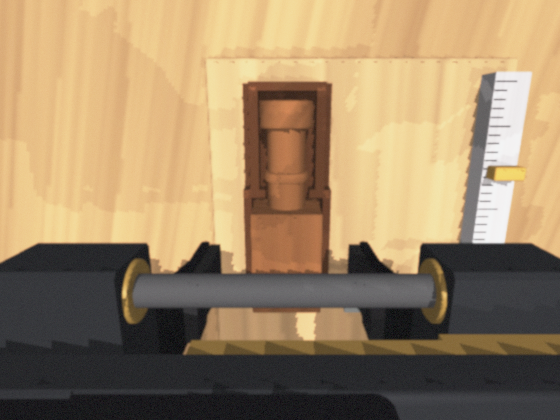

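```bash
python3 - <<'E'
from h import *
print(rel((.6165,-.0744,.24),102.9))
E
```

```text
([-0.0919, 0.0882, -0.0804], [0.0041, 0.001, 0.0006])
```

arm_command --commands '[[70,[0,0,-0.035],[0,0,0]],[70,[-0.005,0.005,-0.065],[0,0,0]],[70,[-0.025,0.025,-0.08],[0,0,0]],[70,[-0.05,0.048,-0.084],[0,0,0]],[70,[-0.075,0.072,-0.084],[0,0,0]],[70,[-0.092,0.088,-0.084],[0,0,0]],[70,[-0.092,0.088,-0.084],[0,0,0]],[70,[-0.092,0.088,-0.084],[0,0,0]],[70,[-0.092,0.088,-0.084],[0,0,0]],[70,[-0.092,0.088,-0.084],[0,0,0]]]'

```text
time: 10.6
ee_pos: [0.6144, -0.0741, 0.2383]
eef_rot: [0.623, 0.782, 0.0, 0.0]
ft_force: [-0.7, 0.3, 0.6]
width: 0.061
```

```bash
python3 - <<'E'
from h import *
import pickle
s=st();c=camera("wrist");pickle.dump((s,c),open("w8.pkl","wb"))
i=c["pixels"][:,:,::-1];cv2.imwrite("pics/w8.png",i)
cv2.imwrite("pics/w8c.png",cv2.resize(i[20:240,200:390],None,fx=2.7,fy=2.7,interpolation=cv2.INTER_CUBIC))
E
```

```text
t 10.6 tcp [ 0.6144 -0.0741  0.2383] yaw 102.97 z [ 1.e-04 -0.e+00 -1.e+00] F [-0.7  0.3  0.6] w 0.061
```

View pics/w8.png

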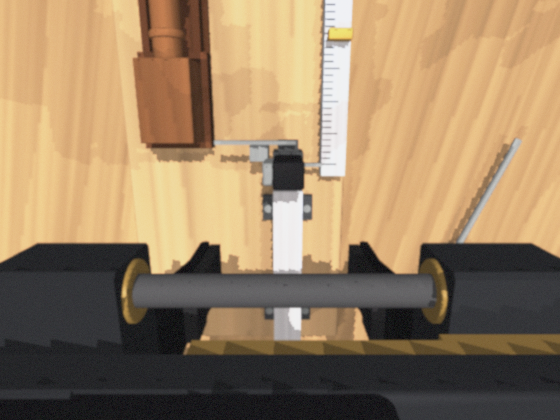

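View pics/w8c.png

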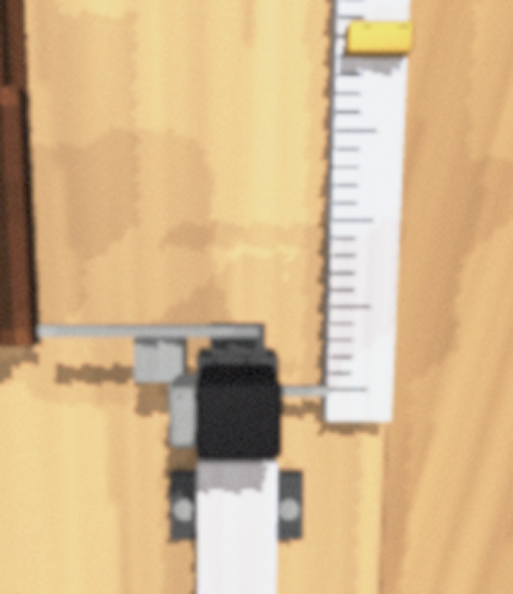

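```bash
python3 - <<'E'
from h import *
import pickle
s,c=pickle.load(open("w8.pkl","rb"))
f=lambda u:(np.array(u,float)+.5)/2.7-.5+[200,20]
a=np.radians(102.9);X=np.array([np.cos(a),np.sin(a)]);Y=np.array([-np.sin(a),np.cos(a)])
M=np.c_[X,Y];q=np.array(s["ee_pos"])
g=lambda u,z:((cast(c,f(u),z,s)-q)[:,:2]@M*1000).round(1)
print("post",g([(196,383),(280,383),(280,458),(196,458)],.088).tolist())
print("sleeve",g([(197,594),(276,594)],.044).tolist())
print("pointer",g([(328,390)],.032).tolist())
print("tab",g([(348,34.5),(410,35.5),(379,22),(379,47),(379,53.5)],.038).tolist(), "bottom edge at z28",g([(379,54)],.028).tolist())
p=g([(196,383),(280,383),(280,458),(196,458)],.088).mean(0)/1000
print("post world",q[:2]+M@p,"yaw scale:",end="");S=cast(c,f([(338,0),(327,420)]),.028,s);d=S[0]-S[1];print(np.degrees(np.arctan2(d[1],d[0])))
S=cast(c,f([(409,60),(392,420)]),.028,s);d=S[0]-S[1];print(np.degrees(np.arctan2(d[1],d[0])))
i=c["pixels"];h=cv2.cvtColor(i,cv2.COLOR_RGB2HSV);m=cv2.inRange(h,(20,150,120),(35,255,255));n,l,stt,ce=cv2.connectedComponentsWithStats(m)
print([(x.tolist(),y.round(1).tolist()) for x,y in zip(stt[1:],ce[1:]) if x[4]>30])
print(i[26:44,340].tolist())
E
```

```text
post [[39.3, 8.1], [39.3, -12.6], [20.4, -12.8], [20.4, 8.2]]
sleeve [[-31.3, 9.8], [-31.3, -14.5]]
pointer [[30.0, -30.1]]
tab [[127.8, -32.4], [127.5, -49.3], [130.9, -40.7], [124.6, -41.0], [123.0, -41.0]] bottom edge at z28 [[124.7, -42.4]]
post world [ 0.60997218 -0.04454032] yaw scale:102.90068506437106
102.67459614217597
[]
[[238, 235, 233], [234, 225, 204], [234, 219, 143], [238, 225, 118], [239, 228, 119], [239, 228, 120], [239, 226, 117], [239, 224, 116], [239, 222, 113], [240, 222, 114], [239, 218, 111], [236, 209, 105], [217, 178, 91], [164, 128, 67], [126, 104, 70], [143, 130, 118], [165, 158, 154], [176, 172, 171]]
```

```bash
python3 - <<'E'
from h import *
st();print(rel((.6095,-.0446,.124),102.9))
E
```

```text
t 10.65 tcp [ 0.6144 -0.0743  0.2384] yaw 102.97 z [ 2.e-04 -3.e-04 -1.e+00] F [-0.1  0.2 -0.4] w 0.0609
([0.0301, 0.0018, 0.1144], [0.0002, 0.0003, 0.0012])
```

arm_command --commands '[[70,[0.02,0.0018,0.01],[0,0,0.001]],[70,[0.03,0.0018,0.03],[0,0,0.001]],[70,[0.03,0.0018,0.05],[0,0,0.001]],[70,[0.03,0.0018,0.075],[0,0,0.001]],[70,[0.03,0.0018,0.1],[0,0,0.001]],[70,[0.03,0.0018,0.114],[0,0,0.001]],[70,[0.03,0.0018,0.114],[0,0,0.001]],[70,[0.03,0.0018,0.114],[0,0,0.001]],[45,[0.03,0.0018,0.114],[0,0,0.001]],[45,[0.03,0.0018,0.114],[0,0,0.001]]]' --squeeze 30

```text
time: 11.48
ee_pos: [0.6109, -0.0454, 0.1258]
eef_rot: [0.624, 0.782, 0.001, 0.001]
ft_force: [0.1, -0.1, -0.3]
width: 0.0544
```

```bash
python3 - <<'E'
from h import *
s=st();c=camera("wrist")
cv2.imwrite("pics/w9.png",c["pixels"][:,:,::-1])
E
```

```text
t 11.48 tcp [ 0.6109 -0.0454  0.1258] yaw 102.83 z [ 2.6e-03 -4.0e-04 -1.0e+00] F [ 0.1 -0.1 -0.3] w 0.0544
```

View pics/w9.png

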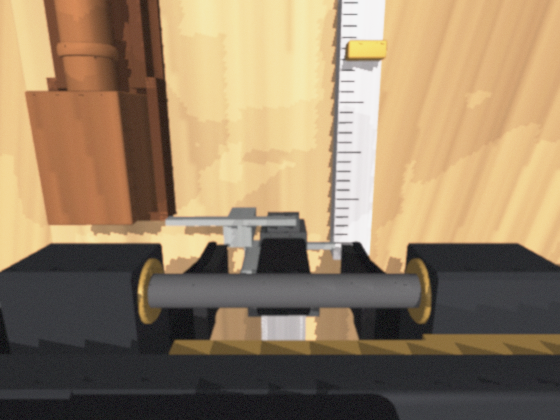

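arm_command --commands '[[15,[0,0,0],[0,0,0]],[15,[0,0,0],[0,0,0]],[15,[0,0,0],[0,0,0]],[15,[0,0,0],[0,0,0]],[15,[0,0,0],[0,0,0]],[15,[0,0,0],[0,0,0]],[15,[0,0,0],[0,0,0]],[15,[0,0,0],[0,0,0]],[15,[0,0,0],[0,0,0]],[15,[0,0,0],[0,0,0]]]' --squeeze 30

```text
time: 12.37
ee_pos: [0.6103, -0.0456, 0.1241]
eef_rot: [0.624, 0.782, 0.0, 0.0]
ft_force: [3.6, -1.2, -0.6]
width: 0.0227
```

```bash
python3 - <<'E'
from h import *
s=st()
E
```

```text
t 12.37 tcp [ 0.6103 -0.0456  0.1241] yaw 102.83 z [ 7.e-04 -1.e-04 -1.e+00] F [ 3.6 -1.2 -0.6] w 0.0227
```

arm_command --commands '[[15,[0.004,0,0],[0,0,0]],[15,[0.01,0,0],[0,0,0]],[15,[0.02,0,0],[0,0,0]],[15,[0.03,0,0],[0,0,0]],[15,[0.042,0,0],[0,0,0]],[15,[0.054,0,0],[0,0,0]],[15,[0.066,0,0],[0,0,0]],[15,[0.078,0,0],[0,0,0]],[15,[0.086,0,0],[0,0,0]],[15,[0.09,0,0],[0,0,0]]]' --squeeze 30

```text
time: 13.2
ee_pos: [0.5901, 0.0424, 0.124]
eef_rot: [0.624, 0.782, -0.0, 0.001]
ft_force: [4.7, -3.8, -1.6]
width: 0.0224
```

```bash
python3 - <<'E'
from h import *
s=st()
c=camera("wrist")
cv2.imwrite("pics/w10.png",c["pixels"][:,:,::-1])
c=camera("side");i=c["pixels"][:,:,::-1]
cv2.imwrite("pics/s10.png",cv2.resize(i[180:310,210:350],None,fx=4,fy=4,interpolation=cv2.INTER_CUBIC))
E
```

```text
t 13.2 tcp [0.5901 0.0424 0.124 ] yaw 102.85 z [ 7.e-04 -1.e-03 -1.e+00] F [ 4.7 -3.8 -1.6] w 0.0224
```

View pics/w10.png

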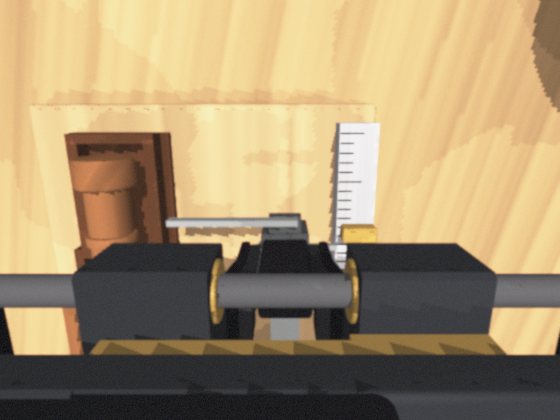

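View pics/s10.png

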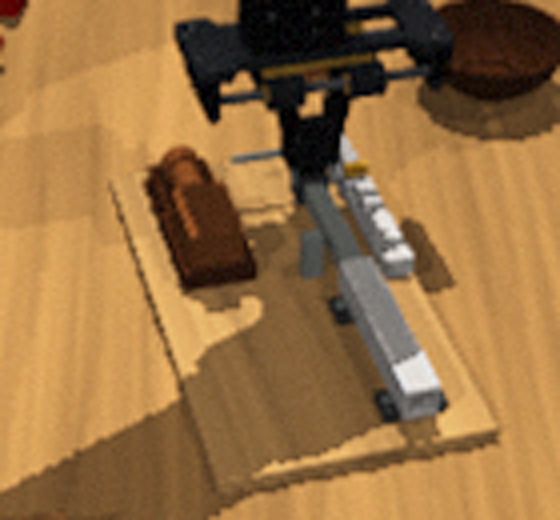

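```bash
python3 - <<'E'
from h import *
import pickle
s=st();c=camera("wrist");pickle.dump((s,c),open("w11.pkl","wb"))
i=c["pixels"][:,:,::-1]
cv2.imwrite("pics/w11c.png",cv2.resize(i[195:250,160:400],None,fx=3.3,fy=6.6,interpolation=cv2.INTER_CUBIC))
i=cv2.imread("pics/w9.png")
cv2.imwrite("pics/w9c.png",cv2.resize(i[30:260,160:400],None,fx=2.6,fy=2.6,interpolation=cv2.INTER_CUBIC))
E
```

```text
t 13.3 tcp [0.5901 0.0423 0.124 ] yaw 102.86 z [ 6.e-04 -6.e-04 -1.e+00] F [ 3.8 -2.4 -1.6] w 0.0226
```

View pics/w11c.png

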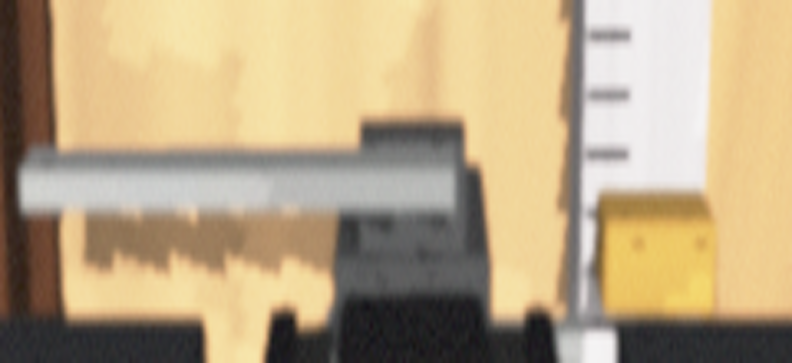

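View pics/w9c.png

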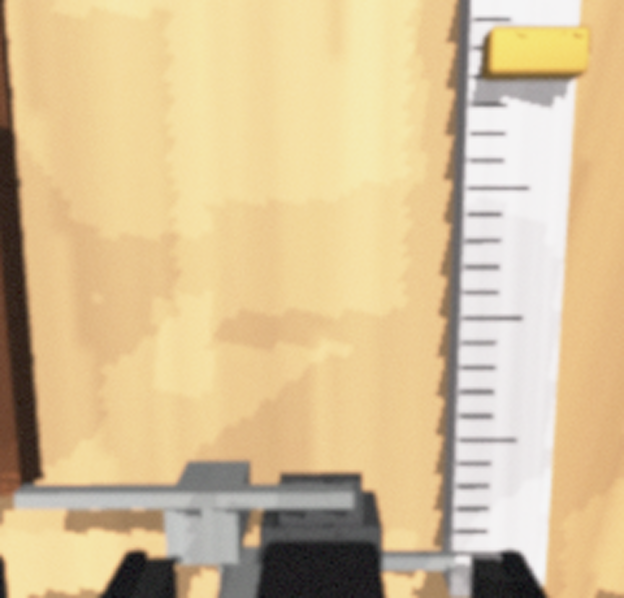

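```bash
python3 - <<'E'
from h import *
import pickle
a=np.radians(102.85);M=np.array([[np.cos(a),-np.sin(a)],[np.sin(a),np.cos(a)]])
s,c=pickle.load(open("w11.pkl","rb"))
f=lambda u:(np.array(u,float)+.5)/[3.3,6.6]-.5+[160,195]
g=lambda u,z:((cast(c,f(u),z,s)-s["ee_pos"])[:,:2]@M*1000).round(1)
print("edge +x,-x",g([(240,161),(240,211)],.053)[:,0],"tab +x,-x edge",g([(655,214),(655,314)],.038)[:,0],"tab base",g([(655,190)],.028)[:,0])
s0=s
# w9: pose at 11.48
s=dict(ee_pos=np.array([.6109,-.0454,.1258]),eef_rot=None)
y=np.radians(102.83);z=np.array([2.6e-3,-4e-4,-1]);x=np.array([np.cos(y),np.sin(y),0]);x-=z*(x@z);x/=np.linalg.norm(x);z/=np.linalg.norm(z)
s["eef_rot"]=R.from_matrix(np.c_[x,np.cross(z,x),z]).as_quat()
f=lambda u:(np.array(u,float)+.5)/2.6-.5+[160,30]
print("w9 edge",g([(150,491),(150,509)],.053)[:,0],"tab top",g([(540,28),(540,69)],.038)[:,0],"pointer",g([(430,562)],.032)[:,0],"tab base -x",g([(540,77)],.028)[:,0])
E
```

```text
edge +x,-x [22.7 19. ] tab +x,-x edge [14.   5.8] tab base [12.9]
w9 edge [22.4 19. ] tab top [102.1  95.4] pointer [0.8] tab base -x [95.4]
```

arm_command --commands '[[15,[0.002,0,0],[0,0,0]],[15,[0.0045,0,0],[0,0,0]],[15,[0.0065,0,0],[0,0,0]],[15,[0.0078,0,0],[0,0,0]],[15,[0.0078,0,0],[0,0,0]],[15,[0.0078,0,0],[0,0,0]],[15,[0.0078,0,0],[0,0,0]],[15,[0.0078,0,0],[0,0,0]],[15,[0.0078,0,0],[0,0,0]],[15,[0.0078,0,0],[0,0,0]]]' --squeeze 30

```text
time: 14.18
ee_pos: [0.5887, 0.0486, 0.124]
eef_rot: [0.624, 0.781, -0.0, 0.0]
ft_force: [4.2, -3.2, -1.4]
width: 0.0224
```

```bash
python3 - <<'E'
from h import *
import pickle
s=st();c=camera("wrist");pickle.dump((s,c),open("w12.pkl","wb"))
i=c["pixels"][:,:,::-1]
cv2.imwrite("pics/w12c.png",cv2.resize(i[195:250,160:400],None,fx=3.3,fy=6.6,interpolation=cv2.INTER_CUBIC))
c=camera("side");pickle.dump((s,c),open("s12.pkl","wb"));i=c["pixels"][:,:,::-1]
cv2.imwrite("pics/s12.png",cv2.resize(i[190:260,260:330],None,fx=8,fy=8,interpolation=cv2.INTER_CUBIC))
c=camera("top");i=c["pixels"][:,:,::-1]
cv2.imwrite("pics/t12.png",cv2.resize(i[150:240,240:370],None,fx=6,fy=6,interpolation=cv2.INTER_CUBIC))
E
```

```text
t 14.18 tcp [0.5887 0.0486 0.124 ] yaw 102.76 z [ 5.e-04 -8.e-04 -1.e+00] F [ 4.2 -3.2 -1.4] w 0.0224
```

View pics/w12c.png

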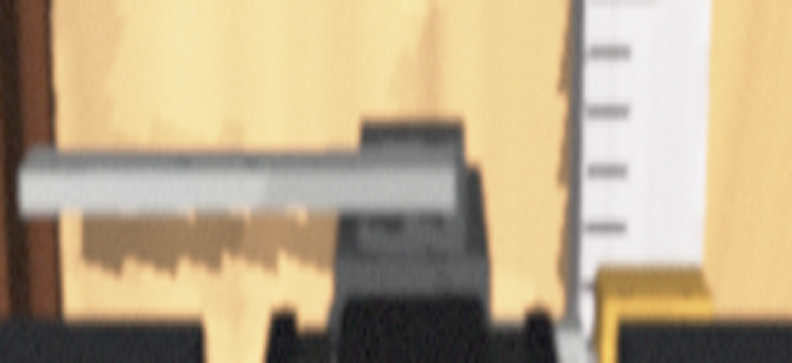

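View pics/s12.png

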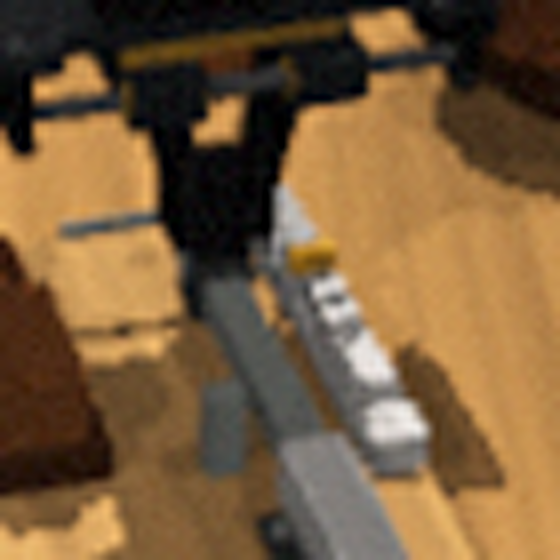

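View pics/t12.png

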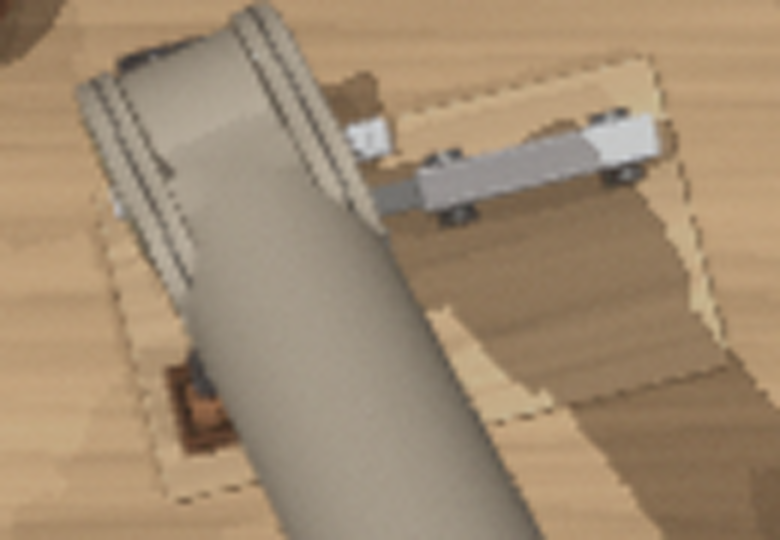

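```bash
python3 - <<'E'
from h import *
import pickle
a=np.radians(102.85);M=np.array([[np.cos(a),-np.sin(a)],[np.sin(a),np.cos(a)]])
f=lambda u:(np.array(u,float)+.5)/[3.3,6.6]-.5+[160,195]
for n,rows in (("w11",(161,211,190,214)),("w12",(161,211,267,296))):
    s,c=pickle.load(open(n+".pkl","rb"))
    g=lambda u,z:((cast(c,f(u),z,s)-s["ee_pos"])[:,:2]@M*1000).round(2)
    e=g([(240,rows[0]),(240,rows[1])],.053)[:,0];arm=(e-[21,18]).mean()
    b=g([(655,rows[2])],.028)[0,0]-4;t=g([(655,rows[3])],.038)[0,0]-4
    print(n,"arm",arm,"tab from base",b,"from top",t,"remaining",b-arm,t-arm)
    i=c["pixels"][215:246,350:365].mean(1).round().astype(int);print(i.tolist())
st()
# side prediction: where would pointer tip & tab be
s,c=pickle.load(open("s12.pkl","rb"));G=lambda p:(proj(c,p)-[260,190]+.5)*8-.5
X=M[:,0];Y=M[:,1];arm=np.array(s["ee_pos"])[:2]+.0012*X-.0003*Y
print("pointer",G(np.r_[arm-.028*Y,.032]),"pt+4",G(np.r_[arm-.028*Y+.004*X,.032]))
E
```

```text
w11 arm 1.3550000000000004 tab from base 8.86 from top 9.99 remaining 7.504999999999999 8.635
[[239, 236, 236], [238, 235, 236], [237, 233, 234], [235, 232, 232], [237, 234, 234], [238, 235, 235], [238, 235, 236], [235, 232, 231], [219, 208, 196], [184, 157, 124], [167, 133, 77], [167, 131, 69], [178, 139, 73], [211, 164, 85], [230, 187, 96], [235, 196, 100], [233, 194, 100], [234, 196, 100], [237, 200, 102], [238, 202, 103], [238, 201, 103], [237, 199, 103], [236, 199, 102], [236, 198, 102], [236, 198, 101], [235, 196, 100], [227, 183, 97], [186, 147, 89], [113, 95, 72], [59, 55, 53], [44, 43, 47]]
w12 arm 1.3949999999999996 tab from base 2.16 from top 3.21 remaining 0.7650000000000006 1.8150000000000004
[[239, 236, 237], [239, 236, 236], [239, 236, 236], [239, 236, 236], [238, 236, 236], [237, 235, 235], [237, 234, 235], [238, 236, 236], [239, 236, 236], [239, 236, 236], [239, 236, 236], [238, 236, 236], [238, 236, 236], [238, 235, 236], [238, 235, 235], [238, 235, 235], [238, 236, 236], [238, 235, 236], [236, 233, 232], [224, 216, 207], [193, 171, 142], [167, 135, 85], [166, 130, 70], [170, 133, 70], [183, 143, 75], [217, 170, 88], [228, 185, 95], [206, 161, 87], [135, 108, 67], [69, 60, 51], [46, 47, 49]]
t 14.33 tcp [0.5887 0.0486 0.124 ] yaw 102.77 z [ 5.e-04 -9.e-04 -1.e+00] F [ 3.9 -3.6 -1.6] w 0.0226
pointer [[289.78486278 261.56232858]] pt+4 [[286.61318253 255.69049909]]
```

```bash
python3 - <<'E'
from h import *
import pickle
a=np.radians(102.85);M=np.array([[np.cos(a),-np.sin(a)],[np.sin(a),np.cos(a)]])
s,c=pickle.load(open("s12.pkl","rb"))
i=c["pixels"];print(i[218:228,299].tolist())
sb=i[190:260,260:330].astype(int);m=((sb[...,0]-sb[...,2])>90)&(sb[...,1]>90)
h=cv2.cvtColor(i[215:230,290:308],cv2.COLOR_RGB2HSV)
print(h[...,1].tolist())
f=lambda u:(np.array(u,float)+.5)/8-.5+[260,190]
arm=np.array(s["ee_pos"])[:2]+.00137*M[:,0]
g=lambda u,z:((cast(c,f(u),z)[:,:2]-arm)@M*1000).round(2)
print("tab base -x edge +4",g([(315,271)],.028)+[4,0],"top +x edge -4",g([(310,243)],.038)-[4,0])
E
```

```text
[[204, 168, 132], [188, 159, 122], [206, 156, 82], [165, 115, 28], [111, 74, 17], [113, 85, 40], [107, 96, 84], [173, 168, 165], [202, 197, 194], [136, 129, 125]]
[[93, 139, 21, 0, 10, 9, 28, 78, 136, 156, 147, 150, 150, 155, 152, 151, 153, 156], [139, 51, 128, 85, 18, 14, 7, 51, 123, 157, 150, 154, 154, 151, 154, 150, 153, 151], [43, 0, 46, 0, 14, 15, 12, 23, 76, 138, 149, 144, 153, 156, 147, 149, 150, 153], [191, 128, 255, 0, 16, 16, 10, 7, 18, 90, 148, 147, 151, 149, 150, 155, 153, 148], [191, 51, 25, 9, 10, 6, 6, 4, 1, 90, 149, 156, 154, 153, 151, 155, 152, 154], [55, 15, 22, 9, 9, 18, 78, 86, 120, 153, 181, 174, 159, 150, 152, 148, 150, 152], [255, 64, 23, 11, 6, 28, 182, 202, 208, 212, 208, 199, 160, 148, 149, 150, 153, 150], [22, 109, 47, 16, 8, 38, 185, 208, 220, 216, 204, 199, 151, 152, 145, 160, 154, 155], [28, 81, 28, 10, 11, 45, 170, 218, 191, 165, 150, 135, 152, 155, 155, 152, 150, 151], [16, 53, 111, 74, 16, 34, 73, 113, 80, 55, 45, 31, 67, 131, 154, 152, 152, 151], [10, 109, 146, 121, 24, 12, 11, 0, 3, 12, 11, 11, 29, 102, 157, 152, 152, 152], [17, 91, 131, 147, 93, 15, 9, 11, 7, 10, 12, 4, 19, 85, 152, 155, 148, 149], [9, 38, 132, 147, 122, 9, 14, 9, 6, 21, 16, 8, 7, 19, 89, 158, 150, 152], [14, 19, 108, 141, 147, 67, 12, 11, 18, 23, 15, 10, 10, 5, 47, 129, 158, 152], [17, 15, 39, 134, 155, 114, 26, 16, 7, 8, 24, 12, 9, 11, 37, 117, 154, 153]]
tab base -x edge +4 [[  0.72 -37.61]] top +x edge -4 [[ -2.44 -36.75]]
```

arm_command --commands '[[15,[0.001,0,0],[0,0,0]],[15,[0.0018,0,0],[0,0,0]],[15,[0.0018,0,0],[0,0,0]],[15,[0.0018,0,0],[0,0,0]],[15,[0.0018,0,0],[0,0,0]],[15,[0.0018,0,0],[0,0,0]],[15,[0.0018,0,0],[0,0,0]],[15,[0.0018,0,0],[0,0,0]],[15,[0.0018,0,0],[0,0,0]],[15,[0.0018,0,0],[0,0,0]]]' --squeeze 30

```text
time: 15.17
ee_pos: [0.5883, 0.0503, 0.124]
eef_rot: [0.624, 0.781, -0.0, 0.001]
ft_force: [3.8, -2.9, -0.7]
width: 0.0227
```

```bash
python3 - <<'E'
from h import *
import pickle
s=st();c=camera("wrist");pickle.dump((s,c),open("w13.pkl","wb"))
i=c["pixels"][:,:,::-1]
cv2.imwrite("pics/w13.png",i)
c=camera("side");i=c["pixels"][:,:,::-1]
cv2.imwrite("pics/s13.png",i)
a=np.radians(102.85);M=np.array([[np.cos(a),-np.sin(a)],[np.sin(a),np.cos(a)]])
print(((np.array(s["ee_pos"])[:2]-[.6103,-.0456])@M*1000).round(2))
i=pickle.load(open("w13.pkl","rb"))[1]["pixels"]
print(i[215:246,350:365].mean(1).round().astype(int)[:,2].tolist()); print(i[212:232,200:260].mean(1).round().astype(int)[:,2].tolist())
i=pickle.load(open("w12.pkl","rb"))[1]["pixels"]
print(i[212:232,200:260].mean(1).round().astype(int)[:,2].tolist())
E
```

```text
t 15.17 tcp [0.5883 0.0503 0.124 ] yaw 102.76 z [ 5.e-04 -1.e-03 -1.e+00] F [ 3.8 -2.9 -0.7] w 0.0227
[98.35  0.13]
[235, 236, 236, 237, 237, 236, 236, 236, 235, 235, 236, 236, 236, 236, 236, 236, 235, 234, 235, 236, 236, 232, 206, 141, 85, 69, 69, 64, 54, 49, 47]
[166, 166, 166, 164, 159, 146, 131, 130, 150, 178, 194, 197, 196, 193, 176, 142, 109, 98, 97, 96]
[165, 164, 161, 159, 155, 143, 131, 130, 151, 179, 195, 197, 197, 194, 176, 141, 109, 98, 97, 97]
```

View pics/w13.png

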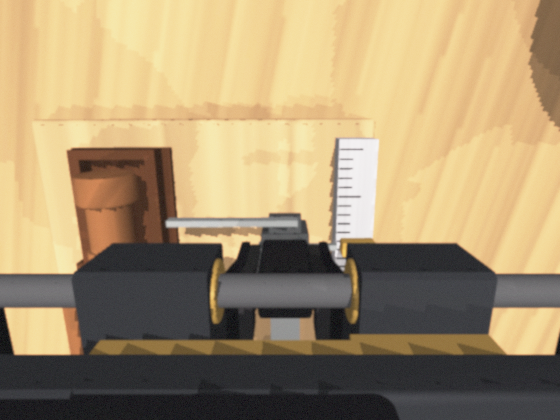

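View pics/s13.png

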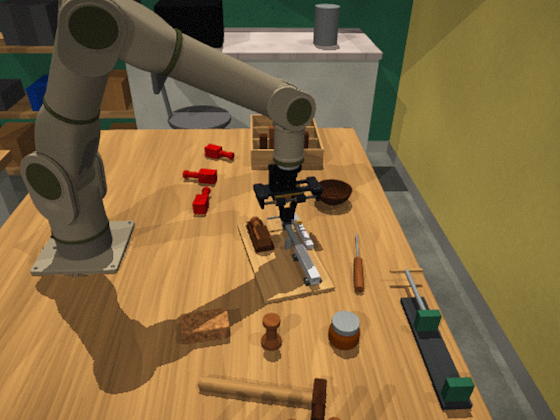

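```bash
python3 - <<'E'
from h import *
st();print(close_job())
E
```

```text
t 15.27 tcp [0.5883 0.0502 0.124 ] yaw 102.76 z [ 5.e-04 -1.e-03 -1.e+00] F [ 3.2 -3.6 -1.1] w 0.0228
the job is handed in; nothing more can be done
None
```

I laid the brown spindle in the nest, let go of it, then pinched the grip post and drew the arm out. I handed the job in at about 15.3 s, still holding the arm at the mark.

- **Spindle:** it is seated, block down in the wide pocket and collar in the slot. It went in without noticeable contact force, and the wrist picture after release showed it sitting between the walls. It still looked seated in the last pictures.
- **Button:** the opening read 22.8 mm. The post with the button fully in is 23 mm and with it out is 29 mm, so the button is squeezed in. The grip is 30 N and the wrist force was about 5 N.
- **Pointer:** the arm has moved about 98.4 mm, and my readings of the distance from pointer to tab ran from 97.7 to 98.7 mm. The pointer itself was hidden behind the gripper at the end. I judged the final position from the scribing edge, the tab and the distance moved.
- **Disagreements:** two readings of the tab in the wrist picture, from its base and from its top edge, differed by about 1.1 mm. I settled between them, so the pointer should be within about 1 mm of the mark. The side view was too coarse to do better than about 2 mm.
- **Other things:** nothing else was touched. The red look-alikes, the stick and the bystanders looked unmoved in the last side picture.

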